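# Set up the hull moulds and the stem on the strongback

## Robot

A 6-joint arm with a two-finger parallel gripper is mounted at the origin on a cart in front of the work surface, level with it; the furniture and walls round the work are solid. World frame = base frame: x ahead of the robot, y to its left, z up, the work surface at z = 0. Lengths are in m, angles in rad, forces in N, time in s.
With the tool pointing down it reaches from about 0.425 to 0.925 m from the base axis. Payload 12.5 kg.
Tool frame: the origin (TCP) lies on the centre line of the jaws, within the pads' length; the fingertips stand 22 mm ahead of it and the grasp point (between the pads) lies 3 mm ahead of it (arm.tip_reach is the distance from the TCP to the fingertips, in m); z points along the fingers, y is the line along which they close (so a half turn about z gives the same grasp; the last joint's range is limited). The gripper opens to 85 mm and grips with 20 to 120 N. Pads are 22 mm wide; open, the fingers measure 114 mm over their backs; the gripper's body (76 mm by 85 mm) begins 54 mm behind the grasp point. The pads swing forward as they close: fully open they stand 13 mm farther back than shut.
Start: joints at [-1.371, 0.491, 1.559, -0, 1.092, -0.106], TCP at [0.188, -0.596, 0.253] pointing down, gripper open.
Joint ranges: [-3.1, 3.1], [-0.84, 2.19], [0.05, 2.79], [-1.13, 4.28], [0.06, 2.93], [-2.69, 2.69]. Speed limits (rad/s): [2.22, 2.22, 2.79, 3.14, 3.14, 3.14].

## Interface

Orientations are given as [roll, pitch, yaw] about the fixed x, y, z axes, in that order (R = Rz(yaw) Ry(pitch) Rx(roll)).
In Python, from workcell import arm gives the robot as it stands.
- The arm moves only by the tool drive_tool, never from a script. Its argument "commands" is a list of rows, each a list of 3 entries, a list of its own where there are three numbers: the shift along the world's x, y, z as a fraction of full scale, then the turn, a rotation vector about the world's x, y, z as a fraction of full scale, then the opening, from 0 (shut) to 1 (fully open). A call has 1 to 20 rows; each row is the pose to reach, as a shift and turn from the pose commanded when the call began; what a row does not reach only later rows make up. Full scale, the value 1, is 0.3 m for a shift and 90 degrees for a turn. A row lasts 1/8 s, in which the tool goes at most 62.5 mm and 10.7 degrees, less where a joint would pass 70% of its speed; a pose out of reach is approached as far as the arm can. A call with a number of a shift or a turn outside -1 to 1 is refused whole. A call with a gripper value outside its range is refused whole. The fingers move at their own pace and stop on an object; the grip force is fixed at half the most. Time passes only in rows, so rows that repeat a pose let the fingers close. It gives the time, the measured TCP pose, the force, the opening and the grip force at its end, in the units of the state.
- arm.sense(): the state, without advancing time (a new reading comes with each control period).
- arm.snapshot(name): name is "side" or "top"; returns a dict with "frame" (384x512x3 uint8, red, green, blue), "fx", "fy", "cx", "cy" (pixels), "distortion" ([k1, k2, p1, p2, k3] as OpenCV has them; the pictures are not rectified), "rvec" (rotation vector, rad) and "tvec" (3), from world to camera coordinates, as OpenCV has them. Camera axes: x right, y down, z forward; pixel columns grow to the right and rows downward; lengths in m; the calibration is good to about 2 mm. A picture is of the moment at which its call begins. There is no depth.
- arm.job_done(): hands the job in; it is judged then, once.
The state is a dict: "time_s": time; "q": joint angles; "qd": joint speeds; "tau": joint torques, N m; "tcp_pos": TCP position; "eef_rot": TCP orientation; "contact_force": force on the tool from outside, world axes, zero at the start; "torque": the same for the moment, N m; "width": finger opening in m; "grasp_force": force on a finger pad.
Only numpy, scipy, OpenCV 4.12 (cv2) and the standard library are available. Lean on these libraries where they do the work, as an engineer would, in place of code of your own. Each camera call takes 0.05 s, during which the arm holds its last target. There are 200 camera calls.

## Task

Set up the boat's hull moulds: take the three U-shaped plywood moulds out of the grooved rack and stand them in the three mortises of the pale strongback so that the hull narrows towards the bow, the widest in the mortise farthest from the stem slot and the narrowest in the one next to it. Push the stem piece from the same rack down into the narrow slot between the two dark cheeks, its straight edge towards the moulds and its curved nose to the bow. Everything must end upright and fully home, and the pencil, sanding block and tape measure must stay where they lie.

Things in the scene. Friction and masses are not known exactly. Their poses are not given: they have to be found in the camera images.
- mould_wide: Widest hull mould: upright 12 mm plywood plate, 120 mm wide, 100 mm tall, both faces alike: an upside-down U, 12 mm wide and 9 mm deep keel notch at top centre, and below it a central tab 44 mm wide, 20 mm deep. Origin: centre of the tab's underside, 12 mm above the table when seated; x through the thickness, y along the width, z up. Pinch across the 12 mm, about 20 mm below the top.
- mould_mid: Middle hull mould: upright 12 mm plywood plate, 95 mm wide, 95 mm tall, both faces alike: an upside-down U, 12 mm wide and 9 mm deep keel notch at top centre, and below it a central tab 44 mm wide, 20 mm deep. Origin: centre of the tab's underside, 12 mm above the table when seated; x through the thickness, y along the width, z up. Pinch across the 12 mm, about 20 mm below the top.
- mould_narrow: Narrowest hull mould: upright 12 mm plywood plate, 70 mm wide, 90 mm tall, both faces alike: an upside-down U, 12 mm wide and 9 mm deep keel notch at top centre, and below it a central tab 44 mm wide, 20 mm deep. Origin: centre of the tab's underside, 12 mm above the table when seated; x through the thickness, y along the width, z up. Pinch across the 12 mm, about 20 mm below the top.
- stem: Stem piece: upright 12 mm plywood plate, 60 mm long, 90 mm tall; straight aft edge, front edge curving back to the top; on each side a dark cleat (11 mm thick, 32-42 mm up) that lands on a cheek. Origin: centre of the underside, 12 mm above the table when seated; x to the nose, y through the thickness, z up. Pinch across the 12 mm, 10 mm aft of the origin, 20 mm below the top.
- stem_nose (a point): Point on the front (curved) edge of the stem, 30 mm ahead of its origin and 10 mm up: shows which way the nose points.
- strongback: Target: fixed pale bearer 216x76x32 mm. Origin: centre of underside; x along it to the bow, z up. Three mortises, 15.5 mm along x, 53.5 along y, at x -85, -39, +7 mm, y 0; then the stem slot, 75.5 mm along x, 15.5 along y, at x +64, y 0, between two dark cheeks 24 mm apart, tops 44 mm above the table. All 20 mm deep (floor 12 mm above the table), mouths chamfered 5 mm.
- kerf_rack: Where the parts start: fixed darker offcut 200x60x32 mm with four grooves right across it, 16 mm wide, 20 mm deep, at x -69, -23, +23, +69 mm, one part in each, in any order. Origin: centre of underside; x along it, z up. The moulds' thickness lies along its x; the stem's nose points along its +y.
- pencil: Bystander: flat carpenter's pencil, 162 x 14 x 9 mm, lying between rack and strongback. Origin about its middle at the table, y along it.
- sanding_block: Bystander: cork sanding block, 66 x 110 x 32 mm, near the front of the blade. Origin: centre of its underside, y along it.
- tape_measure: Bystander: pocket tape measure, 33 x 94 x 63 mm, at the near edge of the table. Origin: centre of its underside, y along it.

How it is judged:
By the outcome, as a careful person would: the job done as asked, in the order asked, and still so for the second after the job is handed in, with the robot touching nothing.
It also fails if it takes over 102 s, if anything falls off the work surface, if the arm or the gripper's body presses on something with over 40 N, if the wrist force passes 120 N, or if a joint passes its speed limit or range.

## Working session

There is one attempt and no reset: what is moved stays moved. The work goes in short steps, Python scripts to look and compute and a tool call to move; the robot and the scene stay as the last step left them, time stands still between calls to the robot, and variables do not carry over. Pictures are saved under pics/ and viewed, at most 14 in all, crops included, and the job is handed in when it is done.

Besides the shell and the picture viewer there is one more tool, called after "Call:" as a command line: name --argument value ..., lists and objects as JSON in quotes. drive_tool: Moves the arm, as the interface text tells. Its arguments: {"type":"object","properties":{"commands":{"type":"array"}},"required":["commands"]}

```bash
ls; mkdir -p pics
python3 - <<'E'
from workcell import arm
import cv2,pickle
print(arm.sense())
for n in("top","side"):
    s=arm.snapshot(n); pickle.dump(s,open(f"{n}0.pkl","wb"))
    cv2.imwrite(f"pics/{n}0.png",cv2.resize(s["frame"][:,:,::-1],(800,600),interpolation=cv2.INTER_CUBIC))
    print({k:v for k,v in s.items() if k!="frame"})
E
```

```text
pics
{'time_s': 0.0, 'q': array([-1.37059809e+00,  4.91577341e-01,  1.55945055e+00,  2.40800166e-05,
        1.09169231e+00, -1.05606704e-01]), 'qd': array([ 0.00117657, -0.00070891, -0.00139088, -0.00178599,  0.00095045,
       -0.00090785]), 'tau': array([-4.79072783e-03, -6.18461609e+01, -2.61594343e+01, -3.28361848e-04,
        4.06340565e-03,  1.75895326e-05]), 'tcp_pos': array([ 0.18814583, -0.59580054,  0.2527163 ]), 'eef_rot': array([-3.14047364e+00, -1.40092548e-04,  3.05793745e-01]), 'contact_force': array([ 0.41773974,  0.13435175, -0.48442362]), 'torque': array([-0.05106469,  0.00406846,  0.00107039]), 'grasp_force': 0.0, 'width': 0.08540805324783798}
{'fx': 383.30019658624036, 'fy': 383.30019658624036, 'cx': 251.98252026210267, 'cy': 194.01474486416978, 'distortion': array([-0.05119679,  0.        ,  0.        ,  0.        ,  0.        ]), 'rvec': array([ 2.15943125, -2.14209074,  0.17427935]), 'tvec': array([-0.29775844,  0.51742888,  0.83307777])}
{'fx': 350.5435321509685, 'fy': 350.5435321509685, 'cx': 258.76073499117115, 'cy': 191.10799480732078, 'distortion': array([-0.05685315,  0.        ,  0.        ,  0.        ,  0.        ]), 'rvec': array([ 1.95171319, -0.35802239,  0.22598745]), 'tvec': array([-0.56805789, -0.00230698,  0.98349242])}
```

View pics/top0.png

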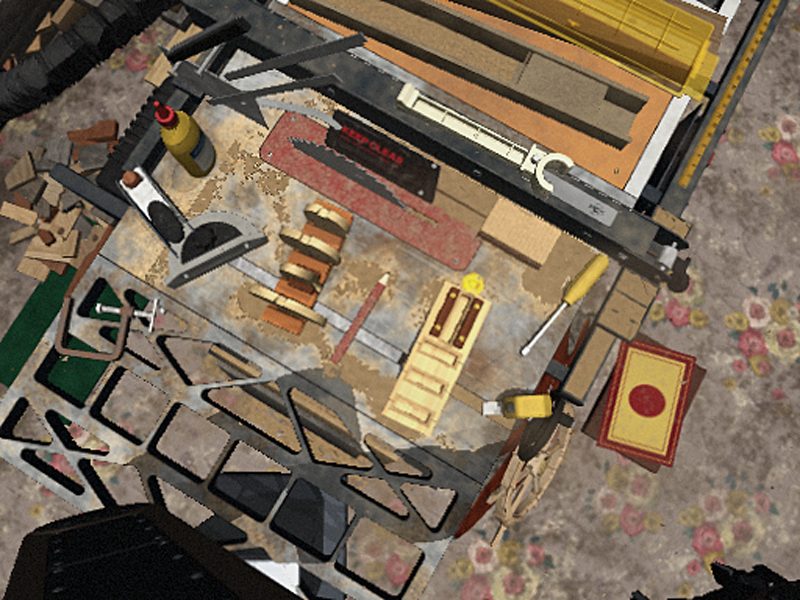

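View pics/side0.png

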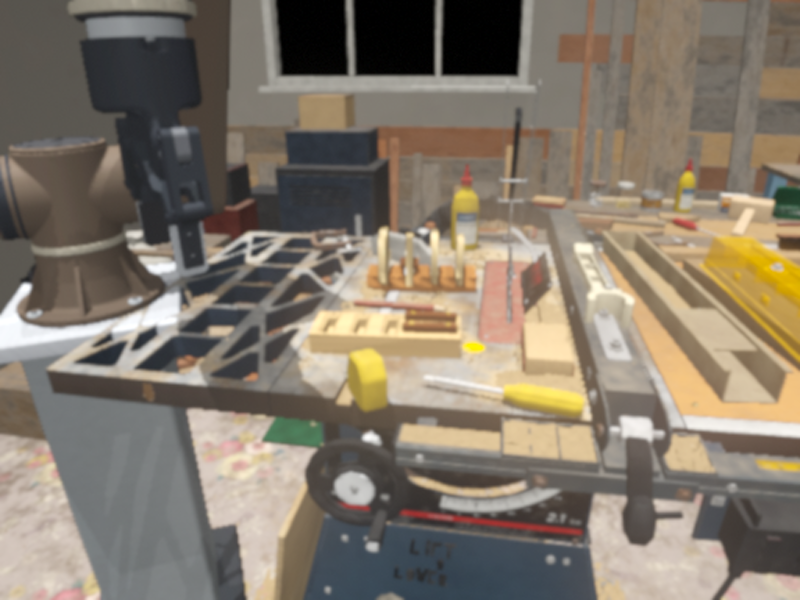

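The top view shows the rack around (300,270), with the wide mould at its lower end. The strongback is around (437,355), stem slot at its top end by the yellow dot, and the pencil lies between at (362,318). I'll zoom in on the rack and strongback.

```bash
cat > h.py <<'E'
import cv2,pickle,numpy as np
def ray(s,uv):
    K=np.array([[s["fx"],0,s["cx"]],[0,s["fy"],s["cy"]],[0,0,1]])
    n=cv2.undistortPoints(np.array(uv,float).reshape(-1,1,2),K,s["distortion"]).reshape(-1,2)
    R=cv2.Rodrigues(s["rvec"])[0]; C=-R.T@s["tvec"]
    return C,np.c_[n,np.ones(len(n))]@R
def at(s,uv,z):
    C,d=ray(s,uv); return C+d*((z-C[2])/d[:,2])[:,None]
def proj(s,P):
    K=np.array([[s["fx"],0,s["cx"]],[0,s["fy"],s["cy"]],[0,0,1]])
    return cv2.projectPoints(np.array(P,float).reshape(-1,1,3),s["rvec"],s["tvec"],K,s["distortion"])[0].reshape(-1,2)
def crop(s,name,x0,y0,w,h,k):
    c=cv2.resize(s["frame"][y0:y0+h,x0:x0+w,::-1],None,fx=k,fy=k,interpolation=cv2.INTER_CUBIC)
    for i in range(0,w,10): cv2.putText(c,str(x0+i),(int(i*k),8),0,.3,(0,255,0)); c[::4,int(i*k)]=(0,255,0)
    for j in range(0,h,10): cv2.putText(c,str(y0+j),(0,int(j*k)+4),0,.3,(0,255,0)); c[int(j*k),::4]=(0,255,0)
    cv2.imwrite(f"pics/{name}.png",c)
E
python3 - <<'E'
from h import *
s=pickle.load(open("top0.pkl","rb"))
crop(s,"cropA",150,125,80,90,6.5)
crop(s,"cropB",235,170,90,110,5.4)
t=pickle.load(open("side0.pkl","rb"))
crop(t,"cropC",190,140,130,95,6)
E
```

```text
(no output)
```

View pics/cropA.png

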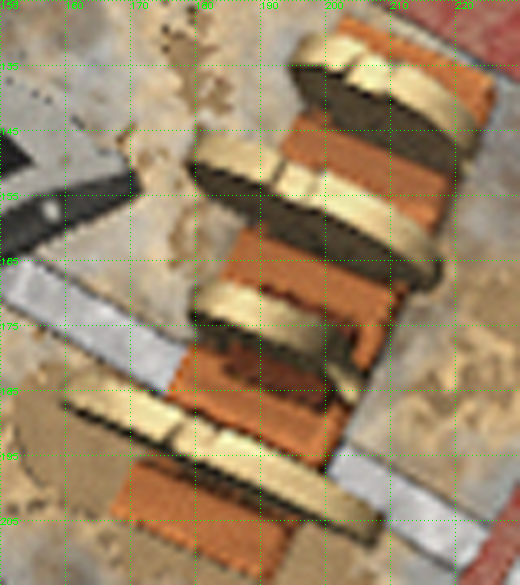

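View pics/cropB.png

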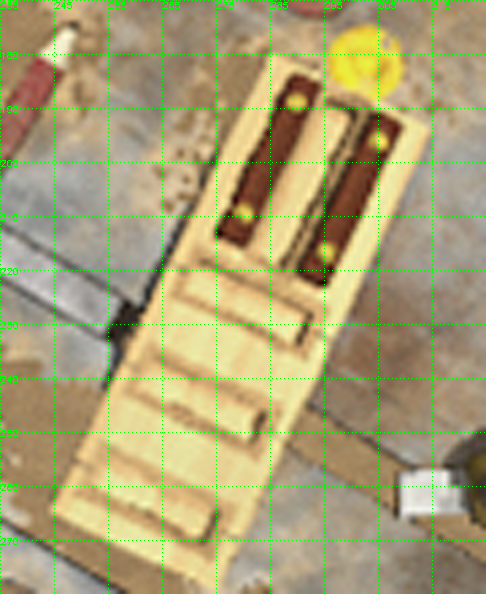

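View pics/cropC.png

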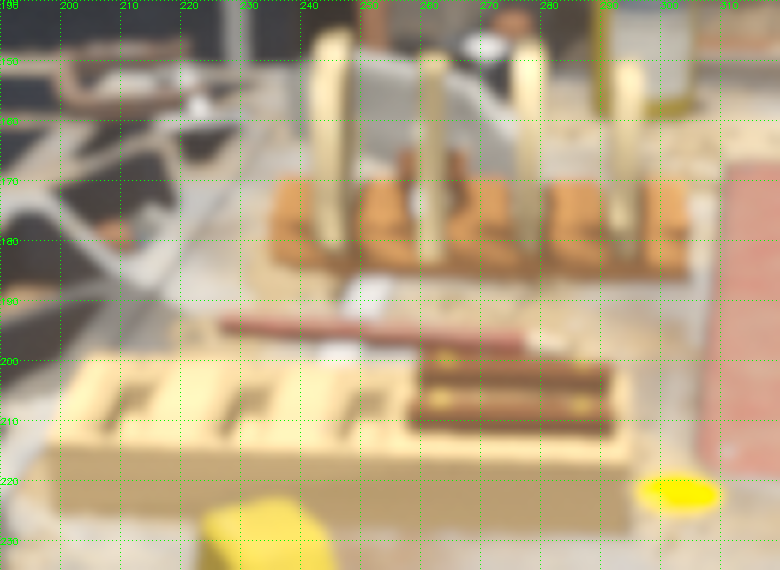

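```bash
cat > m.py <<'E'
from h import *
from scipy.optimize import least_squares
s=pickle.load(open("top0.pkl","rb"));t=pickle.load(open("side0.pkl","rb"))
f=lambda p,x0,y0,k:np.c_[x0+(np.array(p)[:,0]+.5)/k-.5,y0+(np.array(p)[:,1]+.5)/k-.5]
print("cam",ray(s,[[0,0]])[0],ray(t,[[0,0]])[0])
B=f([(272,55),(430,130),(215,590),(50,510)],235,170,5.4)
W=at(s,B,.032)[:,:2];print(W*1000)
L=np.array([(108,38),(108,-38),(-108,-38),(-108,38)])/1000
T=f([(632,463),(48,443)],190,140,6)
def P(x,l,z):
    c,n=np.cos(x[2]),np.sin(x[2]);return np.c_[x[0]+c*l[:,0]-n*l[:,1],x[1]+n*l[:,0]+c*l[:,1],np.full(len(l),z)]
r=least_squares(lambda x:np.r_[(proj(s,P(x,L,.032))-B).ravel()],[W[:,0].mean(),W[:,1].mean(),0]).x
print("strong",r, "res",proj(s,P(r,L,.032))-B)
print("side res",proj(t,P(r,L[1:3],.032))-T)
A=f([(195,437),(285,178),(360,72)],150,125,6.5)
for a,z in zip(A,(.112,.107,.102)): print("notch",at(s,[a],z)[0])
E
python3 m.py
```

```text
cam [ 0.39090638 -0.28216452  0.90442617] [ 0.21737268 -1.04696385  0.38284233]
[[ 555.14691785 -369.91686059]
 [ 523.20613148 -437.48685189]
 [ 329.78203394 -345.16941343]
 [ 362.07959791 -276.5590158 ]]
strong [ 0.44260745 -0.35729895 -0.44711472] res [[-0.08377313 -0.54104985]
 [ 0.32991669 -0.14884466]
 [-0.13455216  0.44864743]
 [-0.09996385  0.19143068]]
side res [[-1.30050537 -0.82369387]
 [-1.44627344 -0.88776159]]
notch [ 0.51242565 -0.14123499  0.112     ]
notch [ 0.59963827 -0.16686668  0.107     ]
notch [ 0.63753447 -0.18999499  0.102     ]
```

```bash
cat >> m.py <<'E'
print("---rack")
q=f([(345,12),(497,78),(130,462),(330,465),(440,215),(285,110),(233,228)],150,125,6.5)
G=at(s,q,.032)[:,:2]
def res(x):
    c,n=np.cos(x[2]),np.sin(x[2]);d=G-x[:2];l=np.c_[c*d[:,0]+n*d[:,1],-n*d[:,0]+c*d[:,1]]
    return np.r_[l[:2,0]-.1,l[[0,2,5,6],1]-.03,l[[1,3,4],1]+.03]
k=least_squares(res,[.57,-.16,-.4]).x
print("rack",k,"res mm",res(k)*1000)
def line(img,cam,x0,y0,k,pts,col):
    p=proj(cam,pts);p=((p+.5-[x0,y0])*k-.5).round().astype(int)
    cv2.polylines(img,[p],False,col,1)
def up(cam,x0,y0,w,h,k): return cv2.resize(cam["frame"][y0:y0+h,x0:x0+w,::-1],None,fx=k,fy=k,interpolation=cv2.INTER_CUBIC)
def box(x,cx,cy,w,h): return np.array([(cx-w/2,cy-h/2),(cx+w/2,cy-h/2),(cx+w/2,cy+h/2),(cx-w/2,cy+h/2),(cx-w/2,cy-h/2)])/1000
def draw(out):
    V=[]
    for cam,x0,y0,w,h,kk in((s,150,120,175,165,4.5),(t,190,135,130,100,6)):
        im=up(cam,x0,y0,w,h,kk)
        D=lambda pts,col:line(im,cam,x0,y0,kk,pts,col)
        D(P(r,box(r,0,0,216,76),.032),(255,0,0))
        for m in(-85,-39,7): D(P(r,box(r,m,0,15.5,53.5),.032),(255,0,0))
        D(P(r,box(r,64,0,75.5,15.5),.032),(255,0,0))
        D(P(k,box(k,0,0,200,60),.032),(0,255,0))
        for (g,off,hh,ww) in MO:
            D(P(k,box(k,g,off,12,ww*.5),.012+hh),(255,0,255))
            D(P(k,box(k,g,off,12,12),.012+hh),(255,255,0))
            D(P(k,box(k,g,off,12,44),.032),(0,255,255))
        cv2.imwrite(f"pics/{out}{len(V)}.png",im);V.append(1)
E
cat > d1.py <<'E'
from m import *
import m
# rack x here points away from the robot
c,n=np.cos(k[2]),np.sin(k[2])
MO=[]
for a,g,h,w in zip(A,(-69,23,69),(.1,.095,.09),(120,95,70)):
    d=at(s,[a],.012+h)[0,:2]-k[:2];print("notch in rack mm",(c*d[0]+n*d[1])*1000,(-n*d[0]+c*d[1])*1000)
    MO.append((g,(-n*d[0]+c*d[1])*1000,h,w))
MO.append((-23,0,.09,40)); m.MO=MO
draw("ov")
E
python3 d1.py
```

```text
cam [ 0.39090638 -0.28216452  0.90442617] [ 0.21737268 -1.04696385  0.38284233]
[[ 555.14691785 -369.91686059]
 [ 523.20613148 -437.48685189]
 [ 329.78203394 -345.16941343]
 [ 362.07959791 -276.5590158 ]]
strong [ 0.44260745 -0.35729895 -0.44711472] res [[-0.08377313 -0.54104985]
 [ 0.32991669 -0.14884466]
 [-0.13455216  0.44864743]
 [-0.09996385  0.19143068]]
side res [[-1.30050537 -0.82369387]
 [-1.44627344 -0.88776159]]
notch [ 0.51242565 -0.14123499  0.112     ]
notch [ 0.59963827 -0.16686668  0.107     ]
notch [ 0.63753447 -0.18999499  0.102     ]
---rack
rack [ 0.57754948 -0.16434334 -0.39505286] res mm [ 0.51201493 -0.51201493 -0.59228437  1.54883835  4.20368045  3.26534517
 -1.41486417 -3.9484107  -3.06230473]
notch in rack mm -69.00115760840939 -3.734906481144634
notch in rack mm 21.358546024253496 6.172042765096903
notch in rack mm 65.23693727144219 -0.5902255017288631
```

View pics/ov0.png

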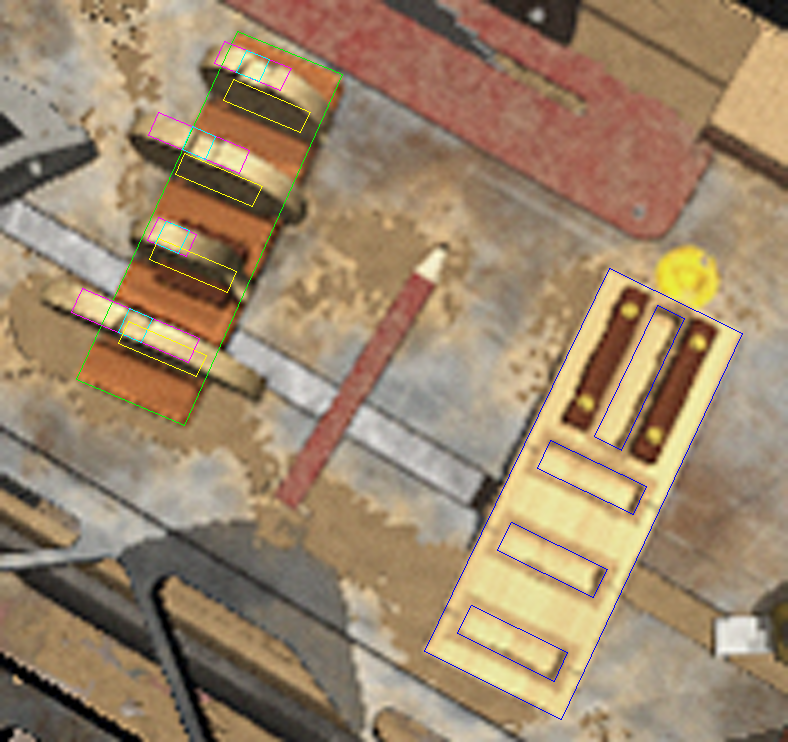

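View pics/ov1.png

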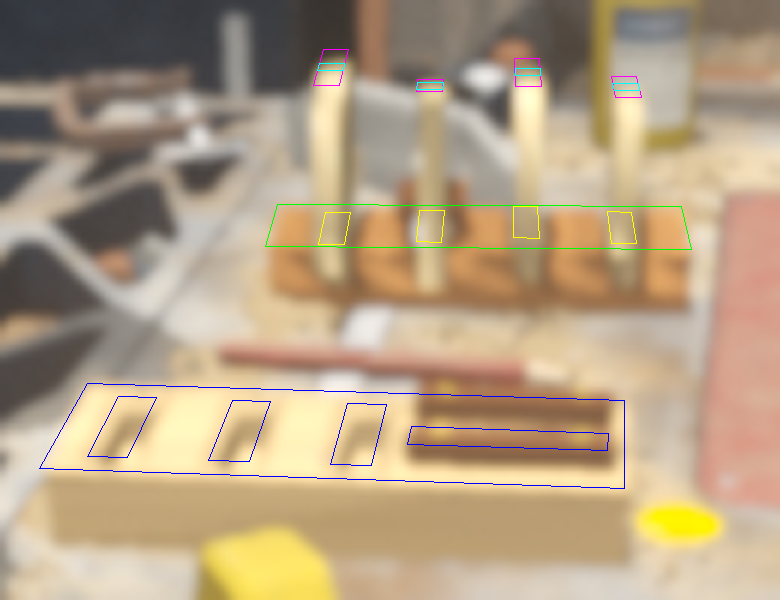

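Run:
```python
import io,contextlib
with contextlib.redirect_stdout(io.StringIO()): from m import *
c,n=np.cos(k[2]),np.sin(k[2])
for nm,p,z in(("aft top",(193,302),.102),("aft low",(192,322),.08),("nose",(352,392),.03),("cleat",(278,378),.05),("cleat near ends L",(222,350),.05),("R",(335,400),.05)):
    w=at(s,f([p],150,125,6.5),z)[0];d=w[:2]-k[:2];print(nm,w.round(3),"rack",(c*d[0]+n*d[1])*1000,(-n*d[0]+c*d[1])*1000)
for g in(-69,-23,23,69): print(g,P(k,np.array([[g,0]])/1000,0)[0])
for m in(-85,-39,7,64,54): print(m,P(r,np.array([[m,0]])/1000,0)[0])
```

```text
aft top [ 0.559 -0.137  0.102] rack -27.748821519953896 17.829412395353856
aft low [ 0.557 -0.133  0.08 ] rack -31.41270767928737 20.704529044725504
nose [ 0.542 -0.182  0.03 ] rack -26.298795474556275 -30.05937094537524
cleat [ 0.543 -0.158  0.05 ] rack -34.215473836274796 -7.804638573043435
cleat near ends L [ 0.553 -0.139  0.05 ] rack -32.86420644820863 14.246534696472033
R [ 0.535 -0.178  0.05 ] rack -33.49854351377301 -29.223576306132987
-69 [ 0.51386412 -0.13778821  0.        ]
-23 [ 0.55632103 -0.15549163  0.        ]
23 [ 0.59877794 -0.17319505  0.        ]
69 [ 0.64123484 -0.19089847  0.        ]
-85 [ 0.36596309 -0.32054787  0.        ]
-39 [ 0.40744122 -0.34043669  0.        ]
7 [ 0.44891934 -0.36032551  0.        ]
64 [ 0.50031614 -0.38497036  0.        ]
54 [ 0.49129916 -0.3806467   0.        ]
```

Call:
drive_tool --commands '[[[0.12, 0.18, 0], [0, 0, 0.07], 0.4], [[0.27, 0.38, 0], [0, 0, 0.15], 0.4], [[0.4, 0.56, 0], [0, 0, 0.25], 0.4], [[0.54, 0.76, 0], [0, 0, 0.35], 0.4], [[0.54, 0.76, 0], [0, 0, 0.45], 0.4], [[0.54, 0.76, 0], [0, 0, 0.537], 0.4], [[0.54, 0.76, 0], [0, 0, 0.537], 0.4], [[0.54, 0.76, 0], [0, 0, 0.537], 0.4]]'

```text
time_s: 1.1
tcp_pos: [0.35, -0.3682, 0.2532]
eef_rot: [-3.141, -0.0, 1.146]
contact_force: [1.1, -0.1, -0.3]
width: 0.0344
grasp_force: 0.0
```

Call:
drive_tool --commands '[[[0.13, 0.19, 0], [0, 0, 0], 0.4], [[0.27, 0.38, 0], [0, 0, 0], 0.4], [[0.4, 0.57, 0], [0, 0, 0], 0.4], [[0.542, 0.759, -0.1], [0, 0, 0], 0.4], [[0.542, 0.759, -0.22], [0, 0, 0], 0.4], [[0.542, 0.759, -0.34], [0, 0, 0], 0.4], [[0.542, 0.759, -0.34], [0, 0, 0], 0.4]]'

```text
time_s: 1.98
tcp_pos: [0.5119, -0.1401, 0.1494]
eef_rot: [-3.137, 0.0, 1.148]
contact_force: [0.5, -0.3, 1.0]
width: 0.0345
grasp_force: 0.0
```

Run:
```python
from h import *
from workcell import arm
a=arm.snapshot("top");b=arm.snapshot("side")
k=5
A=cv2.resize(a["frame"][120:220,140:230,::-1],None,fx=4.4,fy=5.5,interpolation=2)
B=cv2.resize(b["frame"][100:200,210:280,::-1],None,fx=5.5,fy=5.5,interpolation=2)
cv2.imwrite("pics/ap1.png",np.hstack([A,B]))
st=arm.sense();print(st["tcp_pos"],st["eef_rot"])
```

```text
[ 0.51300005 -0.14101654  0.15211565] [3.14115676e+00 8.59234034e-06 1.14730510e+00]
```

View pics/ap1.png

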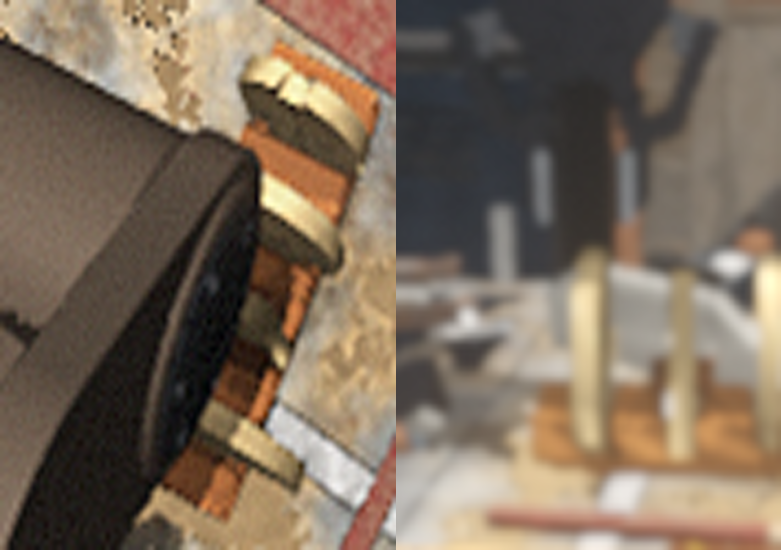

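The side view shows the fingers at x≈543 and 627, straddling the wide mould at x≈590. Descend and grip.

Call:
drive_tool --commands '[[[0, 0, -0.08], [0, 0, 0], 0.4], [[0, 0, -0.16], [0, 0, 0], 0.4], [[0, 0, -0.19], [0, 0, 0], 0.4], [[0, 0, -0.19], [0, 0, 0], 0.4], [[0, 0, -0.19], [0, 0, 0], 0], [[0, 0, -0.19], [0, 0, 0], 0], [[0, 0, -0.19], [0, 0, 0], 0], [[0, 0, -0.19], [0, 0, 0], 0], [[0, 0, -0.19], [0, 0, 0], 0], [[0, 0, -0.19], [0, 0, 0], 0]]'

```text
time_s: 3.32
tcp_pos: [0.5132, -0.1405, 0.0954]
eef_rot: [3.14, 0.0, 1.149]
contact_force: [-0.5, -0.9, 6.7]
width: 0.0113
grasp_force: 58.8
```

Call:
drive_tool --commands '[[[0, 0, 0.05], [0, 0, 0], 0], [[0, 0, 0.12], [0, 0, 0], 0], [[0, 0, 0.25], [0, 0, 0], 0], [[0, 0, 0.4], [0, 0, 0], 0], [[-0.08, -0.1, 0.4], [0, 0, 0], 0], [[-0.22, -0.27, 0.4], [0, 0, 0], 0], [[-0.35, -0.43, 0.4], [0, 0, -0.015], 0], [[-0.45, -0.55, 0.35], [0, 0, -0.015], 0], [[-0.487, -0.6, 0.25], [0, 0, -0.015], 0], [[-0.487, -0.6, 0.16], [0, 0, -0.015], 0], [[-0.487, -0.6, 0.11], [0, 0, -0.015], 0], [[-0.487, -0.6, 0.11], [0, 0, -0.015], 0], [[-0.487, -0.6, 0.11], [0, 0, -0.015], 0]]'

```text
time_s: 4.95
tcp_pos: [0.367, -0.3205, 0.1284]
eef_rot: [3.14, 0.001, 1.126]
contact_force: [-0.3, -0.7, -1.2]
width: 0.0114
grasp_force: 58.6
```

Run:
```python
from h import *
from workcell import arm
a=arm.snapshot("top");b=arm.snapshot("side")
A=cv2.resize(a["frame"][190:290,225:305,::-1],None,fx=4.5,fy=5.5,interpolation=2)
B=cv2.resize(b["frame"][140:240,180:260,::-1],None,fx=5.5,fy=5.5,interpolation=2)
cv2.imwrite("pics/ap2.png",np.hstack([A,B]))
st=arm.sense();print(st["tcp_pos"],st["eef_rot"],st["contact_force"])
```

```text
[ 0.36698411 -0.32047891  0.12831871] [3.14004689e+00 6.38171370e-04 1.12597344e+00] [ 0.02932469 -0.44171224 -1.00117257]
```

View pics/ap2.png

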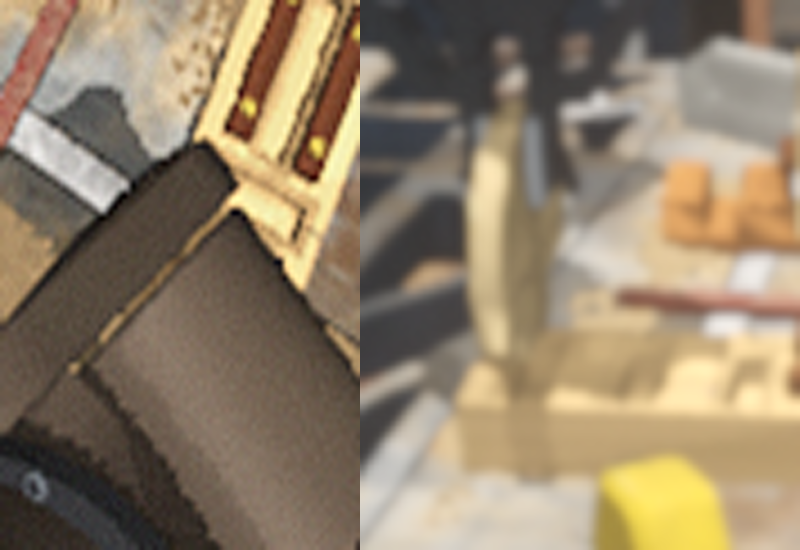

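Call:
drive_tool --commands '[[[0, 0, -0.02], [0, 0, 0], 0], [[0, 0, -0.035], [0, 0, 0], 0], [[0, 0, -0.05], [0, 0, 0], 0], [[0, 0, -0.06], [0, 0, 0], 0], [[0, 0, -0.065], [0, 0, 0], 0]]'

```text
time_s: 5.68
tcp_pos: [0.3667, -0.3203, 0.1076]
eef_rot: [-3.141, -0.0, 1.126]
contact_force: [0.4, -0.3, -1.2]
width: 0.011
grasp_force: 58.6
```

Call:
drive_tool --commands '[[[0, 0, -0.012], [0, 0, 0], 0], [[0, 0, -0.024], [0, 0, 0], 0], [[0, 0, -0.034], [0, 0, 0], 0], [[0, 0, -0.041], [0, 0, 0], 0], [[0, 0, -0.041], [0, 0, 0], 0]]'

```text
time_s: 6.3
tcp_pos: [0.3667, -0.3204, 0.0955]
eef_rot: [3.141, 0.0, 1.126]
contact_force: [0.2, -0.4, -0.5]
width: 0.0113
grasp_force: 58.6
```

Call:
drive_tool --commands '[[[0, 0, -0.003], [0, 0, 0], 0], [[0, 0, -0.003], [0, 0, 0], 0], [[0, 0, -0.003], [0, 0, 0], 0.4], [[0, 0, -0.003], [0, 0, 0], 0.4], [[0, 0, -0.003], [0, 0, 0], 0.4], [[0, 0, -0.003], [0, 0, 0], 0.4], [[0, 0, 0.1], [0, 0, 0], 0.4], [[0, 0, 0.2], [0, 0, 0], 0.4], [[0, 0, 0.35], [0, 0, 0], 0.4], [[0, 0, 0.5], [0, 0, 0], 0.4], [[0, 0, 0.5], [0, 0, 0], 0.4]]'

```text
time_s: 7.68
tcp_pos: [0.3673, -0.321, 0.2483]
eef_rot: [3.136, 0.002, 1.126]
contact_force: [-0.8, 0.1, -1.0]
width: 0.0337
grasp_force: 0.0
```

Call:
drive_tool --commands '[[[0.12, 0.08, 0], [0, 0, 0], 0.4], [[0.28, 0.18, 0], [0, 0, 0.015], 0.4], [[0.45, 0.29, 0], [0, 0, 0.015], 0.4], [[0.6, 0.39, 0], [0, 0, 0.015], 0.4], [[0.72, 0.47, -0.05], [0, 0, 0.015], 0.4], [[0.776, 0.504, -0.15], [0, 0, 0.015], 0.4], [[0.776, 0.504, -0.28], [0, 0, 0.015], 0.4], [[0.776, 0.504, -0.35], [0, 0, 0.015], 0.4], [[0.776, 0.504, -0.35], [0, 0, 0.015], 0.4], [[0.776, 0.504, -0.43], [0, 0, 0.015], 0.4], [[0.776, 0.504, -0.5], [0, 0, 0.015], 0.4], [[0.776, 0.504, -0.518], [0, 0, 0.015], 0.4], [[0.776, 0.504, -0.518], [0, 0, 0.015], 0.4], [[0.776, 0.504, -0.518], [0, 0, 0.015], 0], [[0.776, 0.504, -0.518], [0, 0, 0.015], 0], [[0.776, 0.504, -0.518], [0, 0, 0.015], 0], [[0.776, 0.504, -0.518], [0, 0, 0.015], 0], [[0.776, 0.504, -0.518], [0, 0, 0.015], 0], [[0.776, 0.504, -0.518], [0, 0, 0.015], 0]]'

```text
time_s: 10.05
tcp_pos: [0.5999, -0.1692, 0.0911]
eef_rot: [3.14, -0.0, 1.149]
contact_force: [-0.3, -0.4, 6.1]
width: 0.0113
grasp_force: 58.9
```

Call:
drive_tool --commands '[[[0, 0, 0.05], [0, 0, 0], 0], [[0, 0, 0.12], [0, 0, 0], 0], [[0, 0, 0.25], [0, 0, 0], 0], [[0, 0, 0.4], [0, 0, 0], 0], [[-0.1, -0.09, 0.4], [0, 0, 0], 0], [[-0.24, -0.21, 0.4], [0, 0, 0], 0], [[-0.38, -0.34, 0.4], [0, 0, -0.015], 0], [[-0.52, -0.47, 0.4], [0, 0, -0.015], 0], [[-0.61, -0.55, 0.37], [0, 0, -0.015], 0], [[-0.638, -0.571, 0.28], [0, 0, -0.015], 0], [[-0.638, -0.571, 0.18], [0, 0, -0.015], 0], [[-0.638, -0.571, 0.11], [0, 0, -0.015], 0], [[-0.638, -0.571, 0.11], [0, 0, -0.015], 0], [[-0.638, -0.571, 0.09], [0, 0, -0.015], 0], [[-0.638, -0.571, 0.07], [0, 0, -0.015], 0], [[-0.638, -0.571, 0.05], [0, 0, -0.015], 0], [[-0.638, -0.571, 0.04], [0, 0, -0.015], 0], [[-0.638, -0.571, 0.04], [0, 0, -0.015], 0]]'

```text
time_s: 12.3
tcp_pos: [0.4081, -0.3404, 0.1019]
eef_rot: [-3.141, -0.0, 1.126]
contact_force: [-0.1, 0.3, -0.4]
width: 0.0115
grasp_force: 59.2
```

Call:
drive_tool --commands '[[[0, 0, -0.012], [0, 0, 0], 0], [[0, 0, -0.024], [0, 0, 0], 0], [[0, 0, -0.034], [0, 0, 0], 0], [[0, 0, -0.04], [0, 0, 0], 0], [[0, 0, -0.04], [0, 0, 0], 0]]'

```text
time_s: 12.92
tcp_pos: [0.4082, -0.3404, 0.0911]
eef_rot: [3.141, 0.0, 1.126]
contact_force: [-1.6, 2.2, 13.6]
width: 0.0115
grasp_force: 61.4
```

Call:
drive_tool --commands '[[[0, 0, 0], [0, 0, 0], 0.4], [[0, 0, 0], [0, 0, 0], 0.4], [[0, 0, 0], [0, 0, 0], 0.4], [[0, 0, 0], [0, 0, 0], 0.4], [[0, 0, 0.1], [0, 0, 0], 0.4], [[0, 0, 0.2], [0, 0, 0], 0.4], [[0, 0, 0.35], [0, 0, 0], 0.4], [[0, 0, 0.5], [0, 0, 0], 0.4], [[0, 0, 0.5], [0, 0, 0], 0.4], [[0, 0, 0.5], [0, 0, 0], 0.4]]'

```text
time_s: 14.18
tcp_pos: [0.4078, -0.3401, 0.2395]
eef_rot: [-3.141, -0.0, 1.126]
contact_force: [-0.3, 0.8, -0.4]
width: 0.034
grasp_force: 0.0
```

Call:
drive_tool --commands '[[[0.12, 0.08, 0], [0, 0, 0], 0.4], [[0.28, 0.18, 0], [0, 0, 0.015], 0.4], [[0.45, 0.29, 0], [0, 0, 0.015], 0.4], [[0.6, 0.39, 0], [0, 0, 0.015], 0.4], [[0.72, 0.47, -0.05], [0, 0, 0.015], 0.4], [[0.773, 0.5, -0.15], [0, 0, 0.015], 0.4], [[0.773, 0.5, -0.28], [0, 0, 0.015], 0.4], [[0.773, 0.5, -0.35], [0, 0, 0.015], 0.4], [[0.773, 0.5, -0.35], [0, 0, 0.015], 0.4], [[0.773, 0.5, -0.43], [0, 0, 0.015], 0.4], [[0.773, 0.5, -0.5], [0, 0, 0.015], 0.4], [[0.773, 0.5, -0.517], [0, 0, 0.015], 0.4], [[0.773, 0.5, -0.517], [0, 0, 0.015], 0.4], [[0.773, 0.5, -0.517], [0, 0, 0.015], 0], [[0.773, 0.5, -0.517], [0, 0, 0.015], 0], [[0.773, 0.5, -0.517], [0, 0, 0.015], 0], [[0.773, 0.5, -0.517], [0, 0, 0.015], 0], [[0.773, 0.5, -0.517], [0, 0, 0.015], 0], [[0.773, 0.5, -0.517], [0, 0, 0.015], 0]]'

```text
time_s: 16.55
tcp_pos: [0.6406, -0.1907, 0.086]
eef_rot: [3.139, -0.0, 1.149]
contact_force: [1.9, 0.4, 6.8]
width: 0.0114
grasp_force: 60.0
```

Call:
drive_tool --commands '[[[0, 0, 0.05], [0, 0, 0], 0], [[0, 0, 0.12], [0, 0, 0], 0], [[0, 0, 0.25], [0, 0, 0], 0], [[0, 0, 0.4], [0, 0, 0], 0], [[-0.1, -0.09, 0.4], [0, 0, 0], 0], [[-0.24, -0.21, 0.4], [0, 0, 0], 0], [[-0.38, -0.34, 0.4], [0, 0, -0.015], 0], [[-0.52, -0.47, 0.4], [0, 0, -0.015], 0], [[-0.61, -0.545, 0.37], [0, 0, -0.015], 0], [[-0.634, -0.566, 0.28], [0, 0, -0.015], 0], [[-0.634, -0.566, 0.18], [0, 0, -0.015], 0], [[-0.634, -0.566, 0.11], [0, 0, -0.015], 0], [[-0.634, -0.566, 0.11], [0, 0, -0.015], 0], [[-0.634, -0.566, 0.09], [0, 0, -0.015], 0], [[-0.634, -0.566, 0.07], [0, 0, -0.015], 0], [[-0.634, -0.566, 0.05], [0, 0, -0.015], 0], [[-0.634, -0.566, 0.04], [0, 0, -0.015], 0], [[-0.634, -0.566, 0.04], [0, 0, -0.015], 0]]'

```text
time_s: 18.8
tcp_pos: [0.4498, -0.3602, 0.0968]
eef_rot: [-3.141, -0.0, 1.126]
contact_force: [-0.2, -0.3, -0.2]
width: 0.0114
grasp_force: 59.4
```

Call:
drive_tool --commands '[[[0, 0, -0.012], [0, 0, 0], 0], [[0, 0, -0.024], [0, 0, 0], 0], [[0, 0, -0.034], [0, 0, 0], 0], [[0, 0, -0.04], [0, 0, 0], 0], [[0, 0, -0.04], [0, 0, 0], 0]]'

```text
time_s: 19.42
tcp_pos: [0.4498, -0.3602, 0.0859]
eef_rot: [3.141, 0.0, 1.126]
contact_force: [-1.8, 2.8, 11.5]
width: 0.0113
grasp_force: 61.3
```

Call:
drive_tool --commands '[[[0, 0, 0], [0, 0, 0], 0.4], [[0, 0, 0], [0, 0, 0], 0.4], [[0, 0, 0], [0, 0, 0], 0.4], [[0, 0, 0], [0, 0, 0], 0.4], [[0, 0, 0.1], [0, 0, 0], 0.4], [[0, 0, 0.2], [0, 0, 0], 0.4], [[0, 0, 0.35], [0, 0, 0], 0.4], [[0, 0, 0.5], [0, 0, 0], 0.4], [[0, 0, 0.5], [0, 0, 0], 0.4], [[0, 0, 0.5], [0, 0, 0], 0.4]]'

```text
time_s: 20.68
tcp_pos: [0.4495, -0.36, 0.2344]
eef_rot: [-3.141, -0.0, 1.126]
contact_force: [-0.4, 0.6, 0.3]
width: 0.0346
grasp_force: 0.0
```

Run:
```python
from h import *
from workcell import arm
a=arm.snapshot("top");pickle.dump(a,open("top1.pkl","wb"))
crop(a,"stem",165,155,55,50,12)
import io,contextlib
with contextlib.redirect_stdout(io.StringIO()): from m import *
im=cv2.imread("pics/stem.png")
o=-7/1000
for Z,x in((.044,None),(.054,None)):pass
z0=.012
for yy in(-6,6):
    sh=np.array([(-30,0),(-30,90),(-5,90),(30,10),(30,0),(-30,0)])/1000 # x to nose, z
    l=np.c_[np.full(6,-.023+yy/1000),o-sh[:,0]]
    W=P(k,l,0);W[:,2]=z0+sh[:,1]
    line(im,a,165,155,12,W,(255,0,255) if yy<0 else (255,255,0))
cv2.imwrite("pics/stem.png",im)
```

```text
Traceback (most recent call last):
  File "m.py", line 26, in line
    p=proj(cam,pts);p=((p+.5-[x0,y0])*k-.5).round().astype(int)
  File "h.py", line 10, in proj
    K=np.array([[s["fx"],0,s["cx"]],[0,s["fy"],s["cy"]],[0,0,1]])
                 ~^^^^^^
IndexError: only integers, slices (`:`), ellipsis (`...`), numpy.newaxis (`None`) and integer or boolean arrays are valid indices
```

View pics/stem.png

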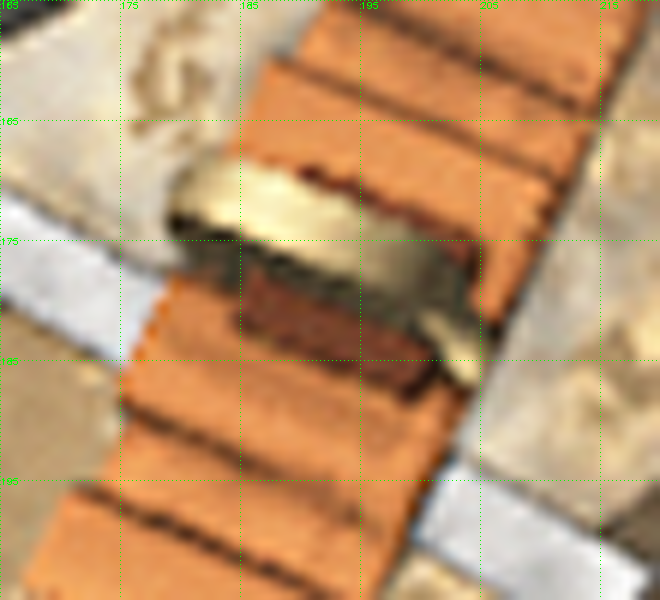

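The stem's aft top corner is at about (172,215) in the crop, its nose at about (485,380), and the cleat is in between. The nose points right, as assumed.

Run:
```python
import io,contextlib
with contextlib.redirect_stdout(io.StringIO()): from m import *
a=pickle.load(open("top1.pkl","rb"))
c,n=np.cos(k[2]),np.sin(k[2])
for nm,p,z in(("aft top near",(170,218),.102),("aft top far",(205,155),.102),("nose near bottom",(472,386),.03),("nose far",(500,335),.03),("cleat L",(233,320),.044),("cleat R",(412,402),.044)):
    w=at(a,f([p],165,155,12),z)[0];d=w[:2]-k[:2];print(nm,w.round(4),"rack",((c*d[0]+n*d[1])*1000).round(1),((-n*d[0]+c*d[1])*1000).round(1))
e=at(a,f([(125,395),(365,522),(85,490),(320,597),(275,58),(555,185),(175,275),(480,385)][:6],165,155,12),.032)
for i in(0,2,4): v=e[i+1]-e[i];print("groove yaw",np.arctan2(v[1],v[0])+np.pi/2)
```

```text
aft top near [ 0.5552 -0.1361  0.102 ] rack -31.5 17.4
aft top far [ 0.5667 -0.142   0.102 ] rack -18.7 16.5
nose near bottom [ 0.5374 -0.1824  0.03  ] rack -30.1 -32.1
nose far [ 0.5475 -0.1876  0.03  ] rack -18.8 -33.0
cleat L [ 0.5474 -0.1383  0.044 ] rack -37.9 12.5
cleat R [ 0.5319 -0.1727  0.044 ] rack -38.9 -25.3
groove yaw -0.4768229485125923
groove yaw -0.41677465770881983
groove yaw -0.42200192934118097
```

Call:
drive_tool --commands '[[[0.06, 0.11, 0.05], [0, 0, 0], 0.4], [[0.13, 0.25, 0.05], [0, 0, 0.015], 0.4], [[0.2, 0.4, 0], [0, 0, 0.015], 0.4], [[0.28, 0.55, 0], [0, 0, 0.015], 0.4], [[0.34, 0.66, -0.05], [0, 0, 0.015], 0.4], [[0.357, 0.693, -0.15], [0, 0, 0.015], 0.4], [[0.357, 0.693, -0.28], [0, 0, 0.015], 0.4], [[0.357, 0.693, -0.33], [0, 0, 0.015], 0.4], [[0.357, 0.693, -0.33], [0, 0, 0.015], 0.4], [[0.357, 0.693, -0.41], [0, 0, 0.015], 0.4], [[0.357, 0.693, -0.48], [0, 0, 0.015], 0.4], [[0.357, 0.693, -0.498], [0, 0, 0.015], 0.4], [[0.357, 0.693, -0.498], [0, 0, 0.015], 0.4], [[0.357, 0.693, -0.498], [0, 0, 0.015], 0], [[0.357, 0.693, -0.498], [0, 0, 0.015], 0], [[0.357, 0.693, -0.498], [0, 0, 0.015], 0], [[0.357, 0.693, -0.498], [0, 0, 0.015], 0], [[0.357, 0.693, -0.498], [0, 0, 0.015], 0], [[0.357, 0.693, -0.498], [0, 0, 0.015], 0]]'

```text
time_s: 23.1
tcp_pos: [0.5573, -0.1524, 0.0866]
eef_rot: [3.14, -0.0, 1.149]
contact_force: [-0.3, 0.8, 6.9]
width: 0.0114
grasp_force: 58.7
```

Call:
drive_tool --commands '[[[0, 0, 0.05], [0, 0, 0], 0], [[0, 0, 0.12], [0, 0, 0], 0], [[0, 0, 0.25], [0, 0, 0], 0], [[0, 0, 0.43], [0, 0, 0], 0], [[-0.02, -0.08, 0.43], [0, 0, 0.1], 0], [[-0.05, -0.18, 0.43], [0, 0, 0.2], 0], [[-0.08, -0.28, 0.43], [0, 0, 0.3], 0], [[-0.11, -0.38, 0.43], [0, 0, 0.4], 0], [[-0.13, -0.46, 0.43], [0, 0, 0.5], 0], [[-0.15, -0.54, 0.43], [0, 0, 0.6], 0], [[-0.17, -0.62, 0.43], [0, 0, 0.7], 0], [[-0.19, -0.69, 0.43], [0, 0, 0.8], 0], [[-0.21, -0.74, 0.43], [0, 0, 0.9], 0], [[-0.215, -0.761, 0.43], [0, 0, 0.984], 0], [[-0.215, -0.761, 0.4], [0, 0, 0.984], 0], [[-0.215, -0.761, 0.28], [0, 0, 0.984], 0], [[-0.215, -0.761, 0.2], [0, 0, 0.984], 0], [[-0.215, -0.761, 0.15], [0, 0, 0.984], 0], [[-0.215, -0.761, 0.15], [0, 0, 0.984], 0]]'

```text
time_s: 25.48
tcp_pos: [0.4922, -0.3801, 0.1299]
eef_rot: [3.141, -0.002, 2.694]
contact_force: [-0.2, -0.1, -1.0]
width: 0.0113
grasp_force: 59.0
```

Run:
```python
from h import *
from workcell import arm
a=arm.snapshot("top");b=arm.snapshot("side")
A=cv2.resize(a["frame"][160:280,235:325,::-1],None,fx=4.4,fy=4.4,interpolation=2)
B=cv2.resize(b["frame"][130:250,190:280+18,::-1],None,fx=3.7,fy=4.4,interpolation=2)
cv2.imwrite("pics/ap3.png",np.hstack([A,B]))
st=arm.sense();print(st["tcp_pos"],st["eef_rot"],st["contact_force"],st["q"])
```

```text
[ 0.49268759 -0.38071192  0.13134605] [-3.14142766e+00  8.04354529e-04  2.69430494e+00] [ 0.24385744  0.01754934 -0.16902965] [-7.63960315e-01  6.25140896e-01  1.68208627e+00  1.26551090e-04
  8.33549748e-01 -1.88755390e+00]
```

View pics/ap3.png

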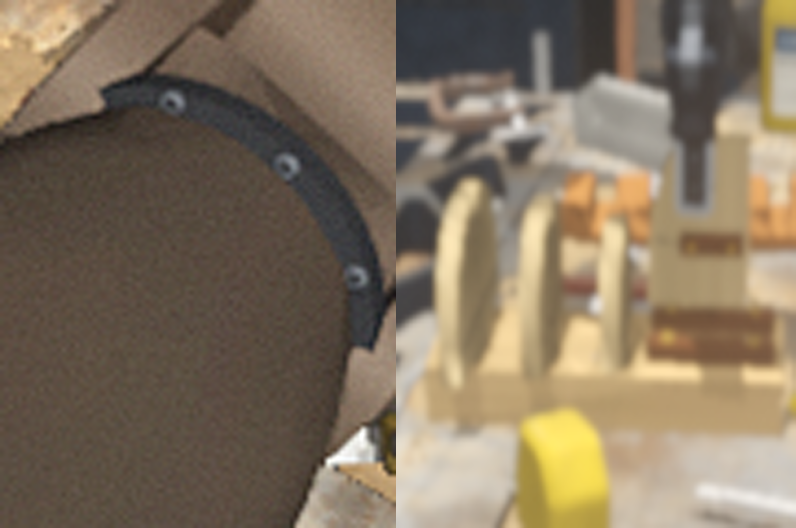

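The straight vertical edge is at the right (x≈745) and the curved edge at the left (x≈652→675), towards the moulds. I misread the nose direction in the rack, so I'll lift and turn the stem by 180°.

Call:
drive_tool --commands '[[[0, 0, 0.15], [0, 0, 0], 0], [[0, 0, 0.3], [0, 0, 0], 0], [[0, 0, 0.3], [0, 0, -0.1], 0], [[0, 0, 0.3], [0, 0, -0.2], 0], [[0, 0, 0.3], [0, 0, -0.3], 0], [[0, 0, 0.3], [0, 0, -0.4], 0], [[0, 0, 0.3], [0, 0, -0.5], 0], [[0, 0, 0.3], [0, 0, -0.6], 0], [[0, 0, 0.3], [0, 0, -0.7], 0], [[0, 0, 0.3], [0, 0, -0.8], 0], [[0, 0, 0.3], [0, 0, -0.9], 0], [[0, 0, 0.3], [0, 0, -1], 0], [[0, 0, 0.3], [0, 0, -1], 0]]'

```text
time_s: 27.2
tcp_pos: [0.4925, -0.3807, 0.2217]
eef_rot: [3.14, 0.0, 1.125]
contact_force: [-0.8, -0.7, -0.0]
width: 0.0117
grasp_force: 59.0
```

Call:
drive_tool --commands '[[[0, 0, 0], [0, 0, -0.1], 0], [[0, 0, 0], [0, 0, -0.2], 0], [[0, 0, 0], [0, 0, -0.3], 0], [[0, 0, 0], [0, 0, -0.4], 0], [[0.01, 0, 0], [0, 0, -0.5], 0], [[0.02, -0.01, 0], [0, 0, -0.6], 0], [[0.03, -0.017, 0], [0, 0, -0.7], 0], [[0.036, -0.017, 0], [0, 0, -0.8], 0], [[0.036, -0.017, 0], [0, 0, -0.9], 0], [[0.036, -0.017, 0], [0, 0, -1], 0], [[0.036, -0.017, -0.1], [0, 0, -1], 0], [[0.036, -0.017, -0.22], [0, 0, -1], 0], [[0.036, -0.017, -0.3], [0, 0, -1], 0], [[0.036, -0.017, -0.3], [0, 0, -1], 0], [[0.036, -0.017, -0.3], [0, 0, -1], 0]]'

```text
time_s: 29.08
tcp_pos: [0.5036, -0.3861, 0.132]
eef_rot: [3.141, -0.002, -0.445]
contact_force: [-1.1, 0.5, -0.2]
width: 0.0115
grasp_force: 59.0
```

Run:
```python
from h import *
from workcell import arm
b=arm.snapshot("side")
cv2.imwrite("pics/ap4.png",cv2.resize(b["frame"][130:240,190:320,::-1],None,fx=5,fy=5,interpolation=2))
st=arm.sense();print(st["tcp_pos"],st["eef_rot"],st["contact_force"],st["q"])
```

```text
[ 0.50363105 -0.38613063  0.13214097] [ 3.14082203e+00 -2.04678862e-03 -4.45438609e-01] [ 0.16174858 -0.99267958 -0.81169867] [-7.58090670e-01  6.37860688e-01  1.65068607e+00 -1.37932280e-04
  8.50861309e-01  1.25823589e+00]
```

View pics/ap4.png

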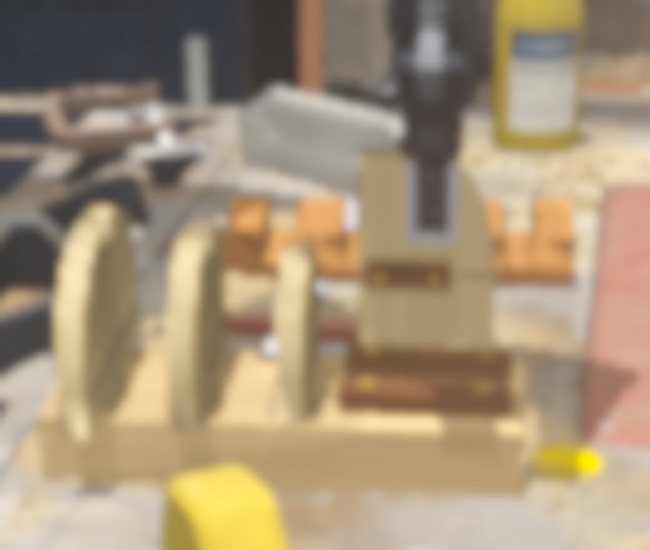

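The nose now points right to the bow, and the stem at x 360–492 is centred over the cheeks at 345–510.

Call:
drive_tool --commands '[[[0, 0, -0.03], [0, 0, 0], 0], [[0, 0, -0.05], [0, 0, 0], 0], [[0, 0, -0.07], [0, 0, 0], 0], [[0, 0, -0.09], [0, 0, 0], 0], [[0, 0, -0.107], [0, 0, 0], 0], [[0, 0, -0.107], [0, 0, 0], 0]]'

```text
time_s: 29.88
tcp_pos: [0.5031, -0.3856, 0.098]
eef_rot: [-3.141, 0.001, -0.447]
contact_force: [0.5, 1.0, 0.1]
width: 0.0112
grasp_force: 59.0
```

Call:
drive_tool --commands '[[[0, 0, -0.012], [0, 0, 0], 0], [[0, 0, -0.024], [0, 0, 0], 0], [[0, 0, -0.034], [0, 0, 0], 0], [[0, 0, -0.042], [0, 0, 0], 0], [[0, 0, -0.044], [0, 0, 0], 0], [[0, 0, -0.044], [0, 0, 0], 0]]'

```text
time_s: 30.62
tcp_pos: [0.5033, -0.3858, 0.0866]
eef_rot: [3.141, -0.001, -0.447]
contact_force: [-2.4, 3.0, 11.9]
width: 0.0113
grasp_force: 61.1
```

Call:
drive_tool --commands '[[[0, 0, 0], [0, 0, 0], 0.4], [[0, 0, 0], [0, 0, 0], 0.4], [[0, 0, 0], [0, 0, 0], 0.4], [[0, 0, 0], [0, 0, 0], 0.4], [[0, 0, 0.1], [0, 0, 0], 0.4], [[0, 0, 0.2], [0, 0, 0], 0.4], [[0, 0, 0.35], [0, 0, 0], 0.4], [[0, 0, 0.55], [0, 0, 0], 0.4], [[0.1, 0.15, 0.55], [0, 0, 0], 0.4], [[0.22, 0.3, 0.55], [0, 0, 0], 0.4], [[0.35, 0.5, 0.55], [0, 0, 0], 0.4], [[0.45, 0.7, 0.55], [0, 0, 0], 0.4], [[0.5, 0.9, 0.55], [0, 0, 0], 0.4], [[0.5, 0.95, 0.55], [0, 0, 0], 0.4], [[0.5, 0.95, 0.55], [0, 0, 0], 0.4], [[0.5, 0.95, 0.55], [0, 0, 0], 0.4]]'

```text
time_s: 32.62
tcp_pos: [0.6531, -0.1015, 0.2503]
eef_rot: [3.141, -0.0, -0.447]
contact_force: [0.4, 0.4, 1.5]
width: 0.034
grasp_force: 0.0
```

Run:
```python
from h import *
from workcell import arm
a=arm.snapshot("top");b=arm.snapshot("side")
A=cv2.resize(a["frame"][150:290,200:330,::-1],None,fx=2.6,fy=3.8,interpolation=2)
B=cv2.resize(b["frame"][130:270,190:320,::-1],None,fx=3.5,fy=3.8,interpolation=2)
cv2.imwrite("pics/fin.png",np.hstack([A,B]))
```

```text
(no output)
```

View pics/fin.png

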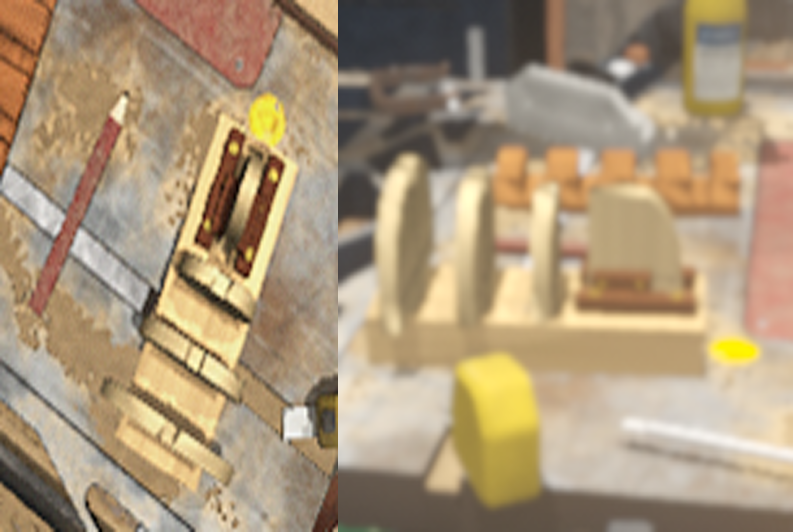

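All four parts look upright and home, with the nose to the bow and the bystanders untouched.

```bash
python3 -c "
from workcell import arm
print(arm.job_done())"
```

```text
the job is handed in; nothing more can be done
None
```

The job is handed in at about 33 s: the three moulds stand in the strongback, widest to narrowest towards the bow, and the stem is home in its slot with its nose to the bow. The last pictures show everything upright and the pencil and tape measure unmoved; the sanding block was outside that view, but the arm never worked near it.

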